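Snap the guard strip onto a garage shelf

ROBOT

A 6-joint arm with a two-finger parallel gripper is mounted at the origin on the work surface. World frame = base frame: x ahead of the robot, y to its left, z up, the work surface at z = 0. Lengths are in mm, angles in rad, forces in N, time in s.
With the tool pointing down it reaches from about 350 to 875 mm from the base axis. Payload 4.2 kg.
Tool frame: the origin (TCP) lies midway between the tips of the shut fingers; the grasp point (between the pads) lies 19 mm behind it (arm.tcp_to_grasp is the distance from the TCP to the grasp point, in mm); z points along the fingers, y is the line along which they close (so a half turn about z gives the same grasp; the last joint's range is limited). The gripper opens to 85 mm and grips with 20 to 120 N. Pads are 22 mm wide; open, the fingers measure 114 mm over their backs; the gripper's body (76 mm by 85 mm) begins 54 mm behind the grasp point. The pads swing forward as they close: fully open they stand 13 mm farther back than shut.
Start: joints at [1.456, 0.385, 0.008, 0, -1.194, -0.259], TCP at [228.189, 581.832, 191.312] pointing down, gripper open.
Joint ranges: [-3.14, 3.14], [-1.21, 2.06], [-1.07, 1.41], [-3.16, 2.05], [-2.99, -0.16], [-3.1, 3.1]. Speed limits (rad/s): [2.79, 2.79, 3.14, 3.14, 3.14, 3.14].

INTERFACE

Orientations are given as a unit quaternion [x, y, z, w].
In Python, from bench import arm, imaging, job, models gives the robot as it stands.
- The arm moves only by the tool arm_command, never from a script. Its argument "rows" is a list of rows, each an object with "grip": the opening, from 0 (shut) to 1 (fully open); "linear": the shift along the tool's x, y, z in mm, a list of three; "rot": the turn, a rotation vector about the tool's x, y, z in rad, a list of three. In form: [{"grip": grip, "linear": [tx, ty, tz], "rot": [rx, ry, rz]}, ...]. A call has 1 to 10 rows; each row is the pose to reach, as a shift and turn from the pose commanded when the call began, along the tool's axes at that moment; what a row does not reach only later rows make up. A row lasts 1/8 s, in which the tool goes at most 62.5 mm and 10.7 degrees, less where a joint would pass 70% of its speed; a pose out of reach is approached as far as the arm can. A call with a gripper value outside its range is refused whole. The fingers move at their own pace and stop on an object; the grip force is fixed at half the most. Time passes only in rows, so rows that repeat a pose let the fingers close. It gives the time, the measured TCP pose, the force, the opening and the grip force at its end, in the units of the state.
- arm.read_state(): the state, without advancing time (a new reading comes with each control period).
- imaging.get_image(name): name is "scene" or "side" or "wrist"; returns a dict with "frame" (384x512x3 uint8, red, green, blue), "fx", "fy", "cx", "cy" (pixels), "k1" (the pictures are not rectified: a ray, as slopes to the right and down, at radius r is drawn at 1 + k1 r^2 times it, then the intrinsics apply), "extrinsics" (4x4, takes a point from world to camera coordinates); the wrist camera has in their place "T_tool_cam" (4x4, takes a point from camera to tool coordinates, whose origin is the TCP and whose axes are the flange's). Camera axes: x right, y down, z forward; pixel columns grow to the right and rows downward; lengths in mm; the calibration is good to about 2 mm. A picture is of the moment at which its call begins: read the wrist's pose just before it. There is no depth.
- job.job_done(): hands the job in; it is judged then, once.
Trained networks look in a picture, given as the dict that the camera call returned (one of the last four; its "shot" number tells which), for a name from the list of things; names that differ only in an ending like _2 or _b are one class to them, and where a whole thing is asked for, a point or a joint stands for the part that bears it (a point fixed in the world has none). Each returns a list of dicts, best first, with "score" (0 to 1); they miss things now and then, are a little off and sometimes report something else, mostly with a low value. They report only what shows in the picture. A call takes as long as a camera call. They do not tell look-alikes from the thing itself.
- models.spot_in(picture, query): "rect" ([left, top, right, bottom] in pixels, round what is visible of it).
- models.tip_of(picture, query): "pixel" ([column, row] in pixels: a listed point, or the origin of a listed thing).
The state is a dict: "clock": time; "joints": joint angles; "joint_vel": joint speeds; "joint_efforts": joint torques, N m; "position": TCP position; "ee_rot": TCP orientation; "contact_force": force on the tool from outside, world axes, zero at the start; "wrist_torque": the same for the moment, N m; "gripper_width": finger opening in mm; "grasp_force": force on a finger pad.
Only numpy, scipy, OpenCV 4.12 (cv2) and the standard library are available. Lean on these libraries where they do the work, as an engineer would, in place of code of your own. Each camera call takes 0.05 s, during which the arm holds its last target. There are 200 camera calls.

TASK

Fit the long white guard strip to the shelf clamped on the bench: lay it upright over the clip rail along the shelf's near edge, its long side flush against that edge and its two ends level with the shelf's ends, so that it rests on the spring catches. Then press it straight down until the catches give way with a snap and it is fully home along its whole length, and finish while still pressing it down on the rail with a firm push of about 15 N; do not let go. Leave the shorter strip and everything else on the bench where it is.

Things in the scene. Friction and masses are not known exactly. Their poses are not given: they have to be found in the camera images.
- strip: Long guard strip, white plastic, loose, 0.12-0.24 kg, standing upright: 240 mm long (own y). Inverted channel 34 mm wide (own x), 26 high, open below, walls and roof 4, with an upright rib 12 thick and 50 high along the middle of its roof (76 high in all); grip it across the rib. A ridge inside each wall at its lower edge stands in 2.5 mm. Both ways round are alike. Origin: centre of underside.
- strip_end_a (a point): Midpoint of the long strip's underside at its end at own +y, 120 mm from the origin.
- strip_end_b (a point): The same at its end at own -y.
- short_strip: A shorter strip of the same section, 150 mm long: spare, to be left alone. The two strips lie side by side, either may be on either side. Origin: centre of its underside, length along own y.
- shelf: White plastic shelf board fixed flat on the bench by two dark steel clamps at its far edge. 240 mm long (own y), 150 deep (own x, -75 to +75), 36 thick; origin: centre of its underside. Its near long edge (own -x) is upright, rounded at the top with radius 8 mm, and has the clip rail in front of it.
- clip_rail: Clip rail fixed along the shelf's near edge, white: ledge 240 mm long (own y), 36 deep, 12 high, with two round-topped posts 18 thick, 30 long, 20 high on it, 70 mm either side of its middle (tops 32 mm over the bench). Each post has a sprung steel catch bar on both faces. Axes like the shelf's; origin: centre of its underside.
- rail_seat (a point): Where the origin of the strip (centre of underside) lies when fully home: on the ledge, 12 mm over the bench, midway between its ends; axes like the shelf's, the strip's y along this y either way round. Its side is then 2 mm from the shelf's edge, with about 1.5 mm of play either way.
- rail_catch (a point): Where the origin of the strip lies when it rests on the catches, 11 mm above rail_seat. Pressed from here, the push rises to about 10 N (at most 13), drops suddenly after 3 to 5 mm, when the catches pull the strip down, and it goes the rest of the way to the ledge, which is rigid.
- jar: Bystander: small glass jar with steel cap, 48 mm across, 55 mm high, standing at the back of the shelf board. Origin: centre of its underside.
- tape: Bystander: roll of paper tape lying flat, 60 mm across, 24 mm high. Origin: centre of its underside.
- tin: Bystander: paint tin, 84 mm across, 100 mm high. Origin: centre of its underside.
- driver: Bystander: screwdriver lying on the bench.
- brush: Bystander: paint brush lying on the bench.
- offcut: Bystander: wood offcut 90 x 60 x 20 mm. Origin: centre of its underside.
- cup: Bystander: grey plastic cup, 70 mm across, 75 mm high. Origin: centre of its underside.
Things that resemble listed ones, but are neither listed nor needed, are in the scene too. Leave any green or orange look-alike of the strip alone.

How it is judged (in metres and radians):
On the way, in this order (a step that is already met when the one before it is completed fails the run):
1. the long strip is laid over the clip rail, flush along the shelf's edge, resting on the catches and not yet snapped (x of strip in the frame of rail_seat between -0.004 and 0.004 m and y of strip in the frame of rail_seat between -0.008 and 0.008 m and angle between the y axis of strip and the y axis of clip_rail, either way round below 0.035 rad and z of strip_end_a in the frame of rail_seat between 0.0065 and 0.016 m and z of strip_end_b in the frame of rail_seat between 0.0065 and 0.016 m), for 0.15 s.
2. the strip is snapped fully home at both ends (x of strip in the frame of rail_seat between -0.004 and 0.004 m and y of strip in the frame of rail_seat between -0.008 and 0.008 m and angle between the y axis of strip and the y axis of clip_rail, either way round below 0.035 rad and z of strip_end_a in the frame of rail_seat between -0.003 and 0.0025 m and z of strip_end_b in the frame of rail_seat between -0.003 and 0.0025 m), for 0.2 s.
At the end, for the whole second after the job is handed in: Long strip home at both ends (within 2.5 mm of the ledge), within 4 mm across and 8 mm along its seat, parallel within 2 degrees, at rest, fingers on it (over 4 N), bearing on the rail with over 7 N; short strip and jar moved under 30 mm, other bystanders under 40 mm (all of step 2 and contact force between strip and clip_rail above 7 N and contact force between the fingers and strip above 4 N and linear speed of strip below 0.02 m/s and distance of each of short_strip, jar from where it was at the start of the episode below 0.03 m and distance of each of tape, tin, driver, brush, offcut, cup from where it was at the start of the episode below 0.04 m); the arm keeps its last pose, push and grip.
It fails at once if the short strip or the jar is displaced by 30 mm or more (distance of any of short_strip, jar from where it was at the start of the episode above 0.03 m).
It fails at once if another bystander is displaced by 40 mm or more (distance of any of tape, tin, driver, brush, offcut, cup from where it was at the start of the episode above 0.04 m).
It also fails if it takes over 48 s, if anything falls off the work surface, if the arm or the gripper's body presses on something with over 40 N, if the wrist force passes 120 N, or if a joint passes its speed limit or range.

## Working session

There is one attempt and no reset: what is moved stays moved. The work goes in short steps, Python scripts to look and compute and a tool call to move; the robot and the scene stay as the last step left them, time stands still between calls to the robot, and variables do not carry over. Pictures are saved under pics/ and viewed, at most 10 in all, crops included, and the job is handed in when it is done.

Besides the shell and the picture viewer there is one more tool, called after "Call:" by a JSON object that holds its "name" and its "arguments", one argument or row to a line. arm_command: Moves the arm, as the interface text tells. Its arguments: {"type":"object","properties":{"rows":{"type":"array"}},"required":["rows"]}

```bash
mkdir -p pics; cat > h.py <<'E'
import numpy as np, cv2
from bench import arm, imaging, job, models
from scipy.spatial.transform import Rotation as R
def K(p): return np.array([[p['fx'],0,p['cx']],[0,p['fy'],p['cy']],[0,0,1.]])
def E(p,st=None):
    if 'extrinsics' in p: return np.array(p['extrinsics'])
    T=np.eye(4);T[:3,:3]=R.from_quat(st['ee_rot']).as_matrix();T[:3,3]=st['position']
    return np.linalg.inv(T@np.array(p['T_tool_cam']))
def proj(p,X,st=None):
    e=E(p,st);X=np.atleast_2d(np.array(X,float));c=X@e[:3,:3].T+e[:3,3];s=c[:,:2]/c[:,2:]
    s=s*(1+p['k1']*(s**2).sum(1,keepdims=True));return s*[p['fx'],p['fy']]+[p['cx'],p['cy']]
def ray(p,uv,st=None):
    u=cv2.undistortPoints(np.array([[uv]],float),K(p),np.array([p['k1'],0,0,0.]))[0,0]
    e=E(p,st);Rm=e[:3,:3];return -Rm.T@e[:3,3],Rm.T@np.array([u[0],u[1],1])
def onz(p,uv,z,st=None):
    o,d=ray(p,uv,st);return o+d*(z-o[2])/d[2]
def save(p,n): cv2.imwrite('pics/'+n+'.png',p['frame'][:,:,::-1])
E
python3 - <<'E'
from h import *
st=arm.read_state();print(st['position'],st['ee_rot'],st['gripper_width'],st['clock'],arm.tcp_to_grasp)
for n in ['scene','side']:
    p=imaging.get_image(n);save(p,n)
    for q in ['strip','short_strip','shelf','clip_rail','strip_end_a','strip_end_b','rail_seat','jar','tape','tin','cup','offcut','driver','brush']:
        t=models.tip_of(p,q)[:3]
        print(n,q,[(np.round(a['pixel']).tolist(),round(a['score'],2),onz(p,a['pixel'],12 if 'rail_s' in q else 0).round()[:2].tolist()) for a in t])
a=cv2.imread('pics/scene.png');b=cv2.imread('pics/side.png')
E
```

```text
[227.94779371 581.20957841 190.22072668] [ 9.82570820e-01 -1.85885252e-01 -1.42799720e-04  1.11224380e-03] 85.6011485848838 0.0 18.700000000000003
scene strip [([214.0, 137.0], 0.91, [300.0, -197.0]), ([161.0, 195.0], 0.84, [568.0, -274.0]), ([331.0, 163.0], 0.7, [309.0, 205.0])]
scene short_strip [([215.0, 197.0], 0.9, [531.0, -113.0])]
scene shelf [([321.0, 237.0], 0.89, [581.0, 216.0]), ([262.0, 173.0], 0.18, [405.0, 0.0])]
scene clip_rail [([334.0, 215.0], 0.91, [500.0, 242.0])]
scene strip_end_a [([201.0, 168.0], 0.95, [438.0, -194.0]), ([301.0, 144.0], 0.95, [254.0, 95.0]), ([178.0, 168.0], 0.88, [456.0, -264.0])]
scene strip_end_b [([201.0, 168.0], 0.95, [438.0, -194.0]), ([301.0, 144.0], 0.95, [254.0, 95.0]), ([178.0, 168.0], 0.88, [456.0, -264.0])]
scene rail_seat [([335.0, 208.0], 0.82, [483.0, 241.0])]
scene jar [([311.0, 239.0], 0.9, [594.0, 192.0])]
scene tape [([261.0, 173.0], 0.58, [405.0, -2.0])]
scene tin [([190.0, 274.0], 0.89, [780.0, -98.0])]
scene cup [([231.0, 287.0], 0.68, [786.0, 17.0]), ([136.0, 162.0], 0.65, [470.0, -405.0])]
scene offcut [([107.0, 215.0], 0
[... 619 characters left out ...]
27.0]), ([154.0, 218.0], 0.76, [255.0, 87.0]), ([157.0, 304.0], 0.65, [192.0, -175.0])]
side rail_seat [([214.0, 157.0], 0.72, [493.0, 239.0]), ([212.0, 159.0], 0.24, [485.0, 233.0])]
side jar [([259.0, 150.0], 0.65, [640.0, 224.0]), ([171.0, 129.0], 0.41, [403.0, 430.0])]
side tape [([221.0, 224.0], 0.82, [425.0, -5.0])]
side tin [([348.0, 214.0], 0.62, [781.0, -111.0])]
side cup [([330.0, 184.0], 0.65, [787.0, 10.0]), ([213.0, 156.0], 0.25, [495.0, 257.0])]
side offcut [([327.0, 186.0], 0.72, [773.0, 7.0]), ([370.0, 318.0], 0.59, [667.0, -412.0]), ([214.0, 153.0], 0.32, [501.0, 265.0])]
side driver [([169.0, 128.0], 0.73, [399.0, 437.0])]
side brush [([297.0, 351.0], 0.8, [465.0, -415.0])]
```

View pics/scene.png

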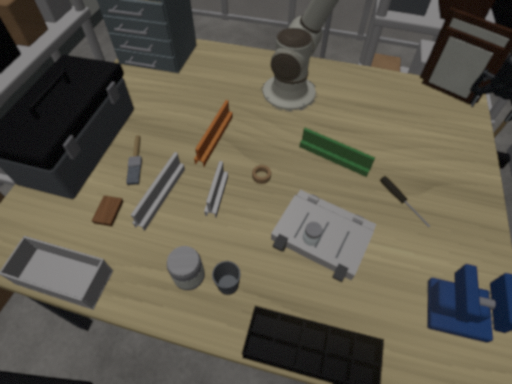

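View pics/side.png

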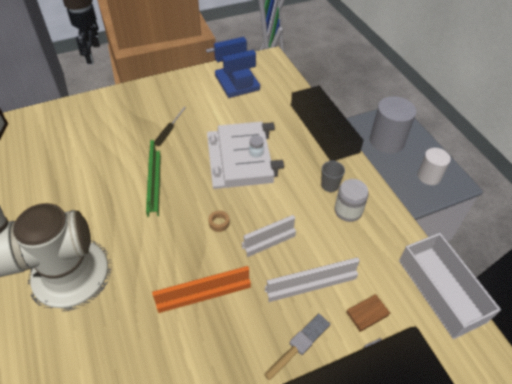

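Candidates in the scene picture: white at (160,195), about 240 mm long; white at (216,190), shorter; orange (213,132) and green (336,152), which are look-alikes. I take the longer white one at (160,195) and confirm it in a crop.

```bash
cat >> h.py <<'E'
def todo(pos,yaw,st=None,zdir=None):
    "tool-frame shift (mm), rotvec to world pos with tool down and tool x at yaw"
    st=st or arm.read_state();A=R.from_quat(st['ee_rot'])
    B=R.from_matrix(np.array([[np.cos(yaw),np.sin(yaw),0],[np.sin(yaw),-np.cos(yaw),0],[0,0,-1]]))
    return A.inv().apply(np.array(pos)-st['position']).round(1).tolist(),(A.inv()*B).as_rotvec().round(4).tolist()
E
python3 - <<'E'
from h import *
p=imaging.get_image('scene')
cv2.imwrite('pics/crop.png',cv2.resize(p['frame'][130:250,110:260,::-1],None,fx=5,fy=5,interpolation=cv2.INTER_CUBIC))
for n in ['scene','side']:
    p=imaging.get_image(n)
    for q in ['strip','short_strip','strip_end_a']:
        f=models.tip_of(p,q)
        print(n,q,[(np.round(a['pixel'],1).tolist(),round(a['score'],2),onz(p,a['pixel'],0).round()[:2].tolist()) for a in f])
print(todo([568,-274,280],0))
E
```

```text
scene strip [([331.4, 161.7], 0.92, [302.0, 206.0]), ([213.9, 136.1], 0.87, [295.0, -198.0]), ([159.2, 193.5], 0.82, [565.0, -281.0])]
scene short_strip [([216.8, 195.2], 0.94, [524.0, -110.0]), ([321.8, 235.5], 0.21, [576.0, 218.0])]
scene strip_end_a [([229.0, 117.6], 0.93, [196.0, -176.0]), ([177.8, 167.2], 0.86, [455.0, -266.0]), ([141.8, 230.7], 0.78, [696.0, -277.0]), ([299.5, 148.0], 0.77, [272.0, 95.0]), ([367.7, 174.5], 0.77, [324.0, 325.0]), ([197.4, 165.3], 0.76, [431.0, -207.0]), ([160.9, 192.3], 0.52, [559.0, -278.0])]
side strip [([153.6, 185.6], 0.83, [285.0, 207.0]), ([314.8, 285.3], 0.74, [583.0, -279.0]), ([201.5, 290.8], 0.59, [308.0, -182.0]), ([212.1, 155.6], 0.58, [492.0, 258.0])]
side short_strip [([270.5, 241.0], 0.7, [533.0, -111.0])]
side strip_end_a [([159.2, 306.6], 0.81, [196.0, -183.0]), ([355.0, 269.4], 0.8, [704.0, -279.0]), ([267.3, 296.8], 0.75, [457.0, -261.0]), ([150.7, 216.3], 0.74, [248.0, 98.0]), ([153.4, 155.7], 0.67, [317.0, 330.0]), ([250.5, 281.0], 0.59, [435.0, -203.0])]
([628.9, 672.6, -88.7], [0.0, -0.0, -0.3739])
```

View pics/crop.png

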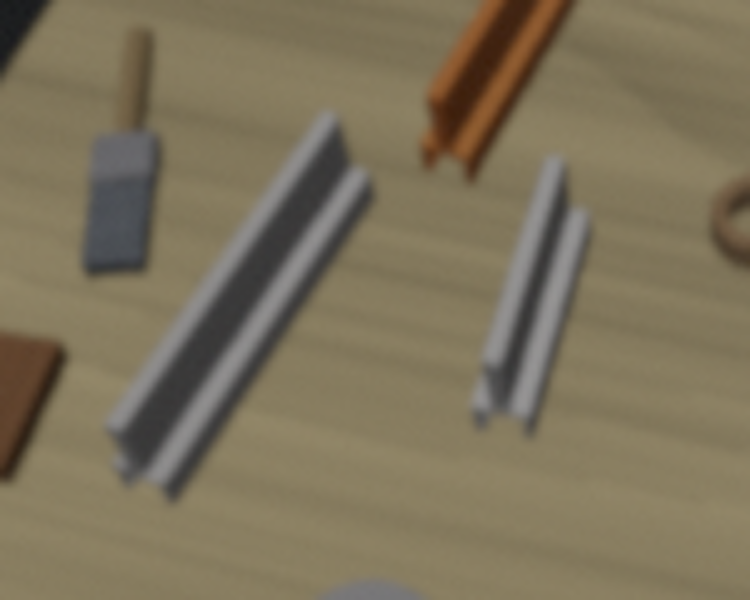

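The crop shows the long white strip (left, scene ends at about (178,167) and (142,231)) and the shorter white one (right), so the left one is meant. First I look at the rail from above, since it lies on the way.

Call:
{"name": "arm_command", "arguments": {
  "rows": [
    {"grip":1,"linear":[366,217,-140],"rot":[0,0,0]},
    {"grip":1,"linear":[366,217,-140],"rot":[0,0,0]},
    {"grip":1,"linear":[366,217,-140],"rot":[0,0,0]},
    {"grip":1,"linear":[366,217,-140],"rot":[0,0,0]},
    {"grip":1,"linear":[366,217,-140],"rot":[0,0,0]},
    {"grip":1,"linear":[366,217,-140],"rot":[0,0,0]},
    {"grip":1,"linear":[366,217,-140],"rot":[0,0,0]},
    {"grip":1,"linear":[366,217,-140],"rot":[0,0,0]},
    {"grip":1,"linear":[366,217,-140],"rot":[0,0,0]},
    {"grip":1,"linear":[366,217,-140],"rot":[0,0,0]}
  ]
}}

```text
clock: 3.2
position: [488.9, 246.9, 330.6]
ee_rot: [0.983, -0.185, -0.001, 0.0]
contact_force: [-0.1, -0.0, 0.3]
gripper_width: 85.3
grasp_force: 0.0
```

```bash
python3 - <<'E'
from h import *
import json
st=arm.read_state();p=imaging.get_image('wrist');save(p,'w1')
print(st['position'],st['ee_rot'],st['clock'],np.array(p['T_tool_cam']).round(2).tolist(),p['fx'],p['k1'])
np.save('w1.npy',{'st':st,'p':p},allow_pickle=True)
for q in ['shelf','clip_rail','rail_seat']:
    print(q,[(np.round(a['pixel'],1).tolist(),a['score'],onz(p,a['pixel'],12 if q=='rail_seat' else 0,st).round(1).tolist()) for a in models.tip_of(p,q)])
E
```

```text
[488.87180562 246.93079748 330.57488666] [ 9.82706450e-01 -1.85169103e-01 -5.60517936e-04  3.50992255e-04] 3.2 [[0.0, -0.95, -0.31, 79.27], [1.0, 0.0, -0.0, 0.27], [0.0, -0.31, 0.95, -183.11], [0.0, 0.0, 0.0, 1.0]] 292.47405412247156 -0.060744066566697175
shelf []
clip_rail [([259.1, 143.4], 0.79, [494.9, 241.9, 0.0])]
rail_seat [([261.6, 148.1], 0.83, [487.4, 240.2, 12.0])]
```

View pics/w1.png

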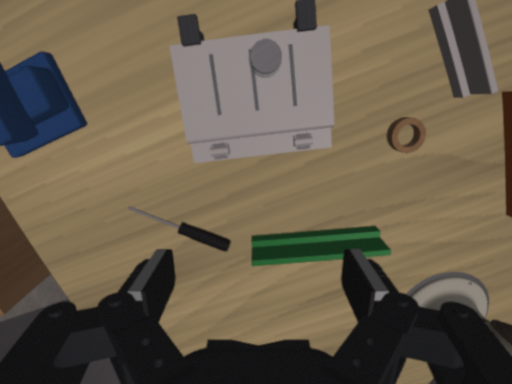

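```bash
cat >> h.py <<'E'
from scipy.optimize import least_squares
from scipy.ndimage import map_coordinates
SHELF_EDGES=[((-111,-120,12),(-111,120,12)),((-74,-120,36),(75,-120,36)),((-74,120,36),(75,120,36)),((-110,-120,12),(-80,-120,12)),((-110,120,12),(-80,120,12)),((75,-40,36),(75,40,36))]
STRIP_EDGES=[((-6,-120,76),(-6,120,76)),((6,-120,76),(6,120,76)),((-6,-120,76),(6,-120,76)),((-6,120,76),(6,120,76)),((-17,-120,26),(-17,120,26)),((17,-120,26),(17,120,26))]
def place(q,X):
    c,s=np.cos(q[2]),np.sin(q[2]);X=np.array(X,float)
    return np.c_[q[0]+c*X[:,0]-s*X[:,1],q[1]+s*X[:,0]+c*X[:,1],X[:,2]+(q[3] if len(q)>3 else 0)]
def fit(p,st,q,edges,win=7,free=3):
    g=cv2.GaussianBlur(p['frame'],(0,0),0.8).astype(float);q=np.array(q,float);extra=list(q[3:])
    for it in range(8):
        P,N,M=[],[],[];w=max(win-it,3)
        for a,b in edges:
            t=np.linspace(.06,.94,30)[:,None];X=np.array(a)*(1-t)+np.array(b)*t
            uv=proj(p,place(q,X),st);d=uv[-1]-uv[0];n=np.array([-d[1],d[0]])/np.hypot(*d)
            k=np.arange(-w,w+.01,.25)
            for x,u in zip(X,uv):
                S=u+k[:,None]*n
                if S.min()<3 or S[:,0].max()>508 or S[:,1].max()>380: continue
                v=np.stack([map_coordinates(g[:,:,c],[S[:,1],S[:,0]],order=1) for c in range(3)])
                G=np.abs(np.gradient(v,axis=1)).sum(0)*np.exp(-(k/w)**2)
                i=G.argmax()
                if G[i]<3: continue
                W=G*(np.abs(k-k[i])<1.3);M.append(u+n*(W*k).sum()/W.sum());P.append(x);N.append(n)
        P,N,M=map(np.array,(P,N,M))
        f=lambda z:((proj(p,place(list(z)+extra,P),st)-M)*N).sum(1)
        r=least_squares(f,q[:3],loss='soft_l1',f_scale=.5,x_scale=[1,1,.01]);q=np.array(list(r.x)+extra)
    return q,np.sqrt(np.median(r.fun**2)),len(M)
def overlay(p,st,q,edges,n,box=None,k=2):
    im=cv2.resize(p['frame'][:,:,::-1],None,fx=k,fy=k,interpolation=cv2.INTER_CUBIC)
    for a,b in edges:
        uv=((proj(p,place(q,[a,b]),st)+.5)*k-.5).round().astype(int);cv2.line(im,tuple(map(int,uv[0])),tuple(map(int,uv[1])),(0,0,255),1)
    if box: im=im[box[1]*k:box[3]*k,box[0]*k:box[2]*k]
    cv2.imwrite('pics/'+n+'.png',im)
E
python3 - <<'E'
from h import *
d=np.load('w1.npy',allow_pickle=True).item()
q,r,n=fit(d['p'],d['st'],[583,212,-.33],SHELF_EDGES);print(q,r,n)
s=place(q,[[-93,0,12]])[0];print('seat',s)
for i in range(6):
    print(i,fit(d['p'],d['st'],q,SHELF_EDGES[:i]+SHELF_EDGES[i+1:])[:2])
overlay(d['p'],d['st'],q,SHELF_EDGES,'ov1',(150,0,360,180),3)
print(todo([578,-271,280],-.057))
E
```

```text
[ 5.83990018e+02  2.15500951e+02 -2.55946744e-01] 0.0809621601380803 180
seat [494.01958143 239.04496343  12.        ]
0 (array([ 5.84154796e+02,  2.15488776e+02, -2.55437457e-01]), np.float64(0.07974986821936265))
1 (array([ 5.84070915e+02,  2.15677451e+02, -2.54031354e-01]), np.float64(0.06938951384262214))
2 (array([ 5.83894159e+02,  2.15288168e+02, -2.58107211e-01]), np.float64(0.08313936886410747))
3 (array([ 5.83995300e+02,  2.15560466e+02, -2.57379846e-01]), np.float64(0.07206478441983584))
4 (array([ 5.83994079e+02,  2.15467116e+02, -2.54519935e-01]), np.float64(0.08558357569910113))
5 (array([ 5.83591848e+02,  2.15603552e+02, -2.55783661e-01]), np.float64(0.08546945489793459))
([271.2, 450.2, 51.1], [0.0006, 0.0005, -0.315])
```

View pics/ov1.png

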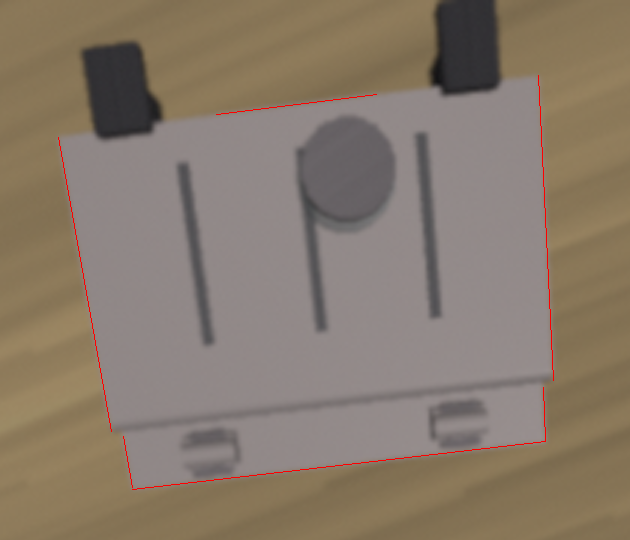

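The overlay fits the shelf outline to sub-pixel (rail ledge at the bottom, posts at (70,150) and (153,140) in full-picture crop terms). Now to the strip.

Call:
{"name": "arm_command", "arguments": {
  "rows": [
    {"grip":1,"linear":[271,450,51],"rot":[0,0,-0.315]},
    {"grip":1,"linear":[271,450,51],"rot":[0,0,-0.315]},
    {"grip":1,"linear":[271,450,51],"rot":[0,0,-0.315]},
    {"grip":1,"linear":[271,450,51],"rot":[0,0,-0.315]},
    {"grip":1,"linear":[271,450,51],"rot":[0,0,-0.315]},
    {"grip":1,"linear":[271,450,51],"rot":[0,0,-0.315]},
    {"grip":1,"linear":[271,450,51],"rot":[0,0,-0.315]},
    {"grip":1,"linear":[271,450,51],"rot":[0,0,-0.315]},
    {"grip":1,"linear":[271,450,51],"rot":[0,0,-0.315]},
    {"grip":1,"linear":[271,450,51],"rot":[0,0,-0.315]}
  ]
}}

```text
clock: 4.65
position: [577.5, -273.2, 278.6]
ee_rot: [1.0, -0.031, -0.001, -0.0]
contact_force: [0.3, 0.1, -0.0]
gripper_width: 85.6
grasp_force: 0.0
```

```bash
python3 - <<'E'
from h import *
st=arm.read_state();p=imaging.get_image('wrist')
print(st['position'],st['clock'])
np.save('w2.npy',{'st':st,'p':p},allow_pickle=True)
q0=[578,-271,-.057+np.pi/2]
q,r,n=fit(p,st,q0,STRIP_EDGES,10);print(q,r,n)
overlay(p,st,q,STRIP_EDGES,'ov2',None,1)
yaw=q[2]-np.pi/2
print(todo([q[0],q[1],150],yaw), todo([q[0],q[1],35],yaw))
E
```

```text
[ 577.5407675  -273.15353782  278.57995511] 4.65
[ 573.32121288 -271.36932017    1.45134228] 0.3965375484164397 154
([-4.1, -0.3, 129.3], [-0.0003, 0.0017, 0.0597]) ([-3.9, -0.2, 244.3], [-0.0003, 0.0017, 0.0597])
```

View pics/ov2.png

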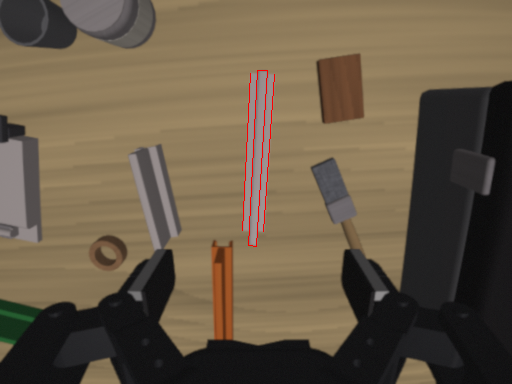

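```bash
python3 - <<'E'
from h import *
d=np.load('w2.npy',allow_pickle=True).item();p,st=d['p'],d['st']
E_=STRIP_EDGES
for nm,e in [('rib',E_[:4]),('ribsides',E_[:2]+E_[3:4]),('walls+ends',E_[2:]),('no end far',E_[:2]+E_[2:3]+E_[4:]),('no end near',E_[:2]+E_[3:])]:
    for q0 in ([573,-271,1.45],[578,-271,1.5]):
        q,r,n=fit(p,st,q0,e,6);print(nm,q.round(3),round(r,2),n)
E
```

```text
rib [ 573.43  -270.585    1.451] 0.33 97
rib [ 570.538 -268.63     1.535] 0.57 77
ribsides [ 574.79  -270.776    1.452] 0.06 70
ribsides [ 783.427 -272.34     1.566] 0.69 44
walls+ends [ 573.236 -271.935    1.451] 0.17 118
walls+ends [ 573.236 -271.934    1.451] 0.17 118
no end far [ 571.985 -271.185    1.452] 0.25 128
no end far [ 572.198 -271.223    1.451] 0.25 129
no end near [ 574.699 -271.471    1.452] 0.26 130
no end near [ 574.716 -271.494    1.452] 0.26 130
```

Call:
{"name": "arm_command", "arguments": {
  "rows": [
    {"grip":1,"linear":[-4,0,60],"rot":[0,0,0.06]},
    {"grip":1,"linear":[-4,0,120],"rot":[0,0,0.06]},
    {"grip":1,"linear":[-4,0,180],"rot":[0,0,0.06]},
    {"grip":1,"linear":[-4,0,220],"rot":[0,0,0.06]},
    {"grip":1,"linear":[-4,0,243],"rot":[0,0,0.06]},
    {"grip":1,"linear":[-4,0,243],"rot":[0,0,0.06]},
    {"grip":0,"linear":[-4,0,243],"rot":[0,0,0.06]},
    {"grip":0,"linear":[-4,0,243],"rot":[0,0,0.06]},
    {"grip":0,"linear":[-4,0,243],"rot":[0,0,0.06]},
    {"grip":0,"linear":[-4,0,243],"rot":[0,0,0.06]}
  ]
}}

```text
clock: 5.95
position: [573.9, -271.6, 37.9]
ee_rot: [0.998, -0.059, 0.0, 0.0]
contact_force: [0.0, -0.1, -0.7]
gripper_width: 12.5
grasp_force: 0.0
```

Call:
{"name": "arm_command", "arguments": {
  "rows": [
    {"grip":0,"linear":[0,0,0],"rot":[0,0,0]},
    {"grip":0,"linear":[0,0,0],"rot":[0,0,0]},
    {"grip":0,"linear":[0,0,0],"rot":[0,0,0]},
    {"grip":0,"linear":[0,0,0],"rot":[0,0,0]}
  ]
}}

```text
clock: 6.45
position: [573.6, -271.5, 37.2]
ee_rot: [0.998, -0.059, -0.0, 0.0]
contact_force: [0.9, -0.6, -0.3]
gripper_width: -0.1
grasp_force: 0.0
```

```bash
python3 - <<'E'
from h import *
st=arm.read_state();print(st['position'],st['gripper_width'],st['grasp_force'])
p=imaging.get_image('wrist');s=imaging.get_image('side');c=imaging.get_image('scene')
a=cv2.resize(s['frame'][200:340,200:400],None,fx=2,fy=2);b=cv2.resize(c['frame'][110:250,90:240],None,fx=2,fy=2)
im=np.zeros((600,800,3),np.uint8);im[:384,:512]=p['frame'];im[:280,500:800]=b[:, :300];im[320:600,400:800]=a
cv2.imwrite('pics/m.png',im[:,:,::-1])
for n,k in (('scene',c),('side',s)): print(n,[(np.round(a['pixel']).tolist(),onz(k,a['pixel'],0).round()[:2]) for a in models.tip_of(k,'strip_end_a')])
E
```

```text
[ 573.63404637 -271.48180786   37.2484912 ] -0.06438583770349787 0.0
scene [([368.0, 172.0], array([313., 325.])), ([176.0, 168.0], array([ 458., -270.])), ([229.0, 115.0], array([ 183., -180.])), ([140.0, 232.0], array([ 702., -280.])), ([303.0, 146.0], array([260., 104.])), ([196.0, 167.0], array([ 438., -208.])), ([159.0, 194.0], array([ 565., -283.]))]
side [([251.0, 281.0], array([ 437., -204.])), ([353.0, 270.0], array([ 699., -279.])), ([155.0, 153.0], array([324., 339.])), ([266.0, 296.0], array([ 455., -257.])), ([157.0, 306.0], array([ 190., -180.])), ([155.0, 217.0], array([258.,  92.])), ([370.0, 314.0], array([ 675., -405.]))]
```

View pics/m.png

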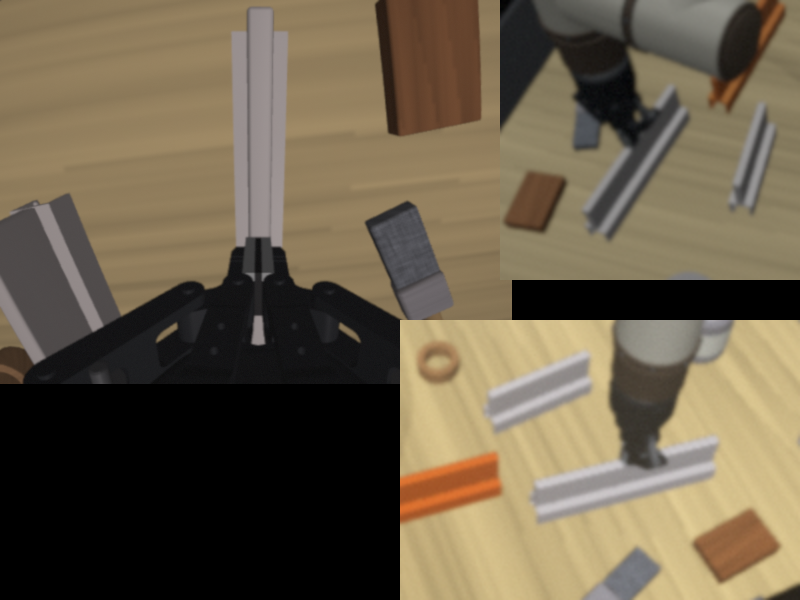

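The wrist picture shows the fingers astride the rib at about (258,245), although the opening reads 0. That could be a bad sensor reading, so I test it with a small lift.

Call:
{"name": "arm_command", "arguments": {
  "rows": [
    {"grip":0,"linear":[0,0,-15],"rot":[0,0,0]},
    {"grip":0,"linear":[0,0,-30],"rot":[0,0,0]},
    {"grip":0,"linear":[0,0,-30],"rot":[0,0,0]},
    {"grip":0,"linear":[0,0,-30],"rot":[0,0,0]}
  ]
}}

```text
clock: 7.2
position: [573.5, -271.4, 67.5]
ee_rot: [0.998, -0.059, 0.0, -0.0]
contact_force: [0.2, -0.5, 0.1]
gripper_width: 0.0
grasp_force: 0.0
```

```bash
python3 - <<'E'
from h import *
st=arm.read_state();print(st['position'],st['gripper_width'],st['grasp_force'],st['contact_force'],st['wrist_torque'])
p=imaging.get_image('wrist')
np.save('w3.npy',{'st':st,'p':p},allow_pickle=True)
a=cv2.resize(p['frame'][180:384,150:370],None,fx=3,fy=2.9,interpolation=cv2.INTER_CUBIC)
cv2.imwrite('pics/m2.png',a[:590,:,::-1])
E
```

```text
[ 573.52908683 -271.38643061   67.52506241] 0.027106004541565226 0.0 [ 0.20866638 -0.52909307  0.11366994] [0.00184589 0.00131905 0.00178855]
```

View pics/m2.png

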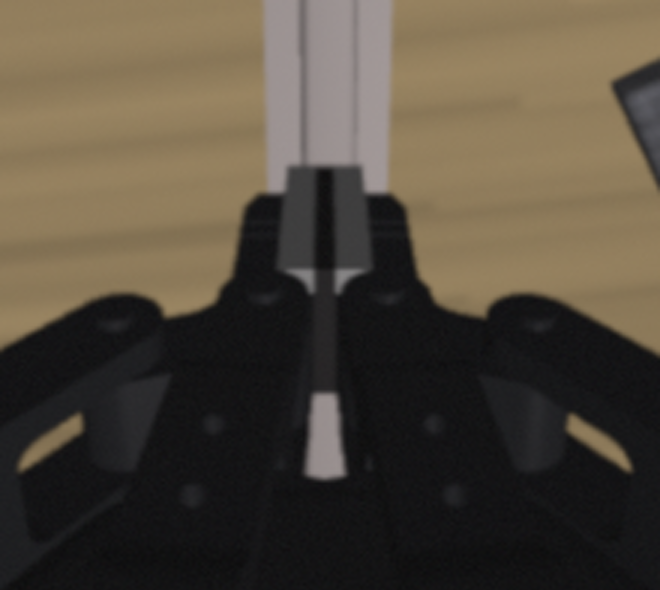

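```bash
python3 - <<'E'
from h import *
d=np.load('w2.npy',allow_pickle=True).item();e=np.load('w3.npy',allow_pickle=True).item()
m=dict(e['p']);f=np.zeros((384,512,3),np.uint8);f[:]=cv2.imread('pics/m.png')[:384,:512,::-1];m['frame']=f
sm=dict(e['st']);sm['position']=[573.634,-271.482,37.248]
Ed=STRIP_EDGES[:2]+STRIP_EDGES[4:]
far=STRIP_EDGES[3:4]
mid=[(tuple(np.array(a)*[1,0,1]+[0,-1+2*.25*60,0]),b) for a,b in Ed]
mid=[((a[0],35,a[2]),(b[0],118,b[2])) for a,b in Ed]
for dz in range(-60,61,10):
    out=[]
    for p,st,ed in ((d['p'],d['st'],STRIP_EDGES),(m,sm,mid+far),(e['p'],e['st'],mid+far)):
        q,r,n=fit(p,st,[573.5,-271.3,1.452,dz],ed,9);out.append((q[:3].round(2).tolist(),round(r,2),n))
    print(dz,out)
print(proj(m,[sm['position']],sm))
E
```

```text
-60 [([577.49, -271.26, 1.45], np.float64(0.31), 126), ([566.43, -264.37, 1.51], np.float64(0.26), 100), ([569.84, -285.57, 1.29], np.float64(0.58), 112)]
-50 [([576.48, -271.27, 1.45], np.float64(0.28), 126), ([576.53, -265.05, 1.51], np.float64(0.34), 99), ([578.35, -286.12, 1.3], np.float64(0.56), 114)]Traceback (most recent call last):
  File "<stdin>", line 12, in <module>
  File "h.py", line 48, in fit
    r=least_squares(f,q[:3],loss='soft_l1',f_scale=.5,x_scale=[1,1,.01]);q=np.array(list(r.x)+extra)
    return func(*args, **kwargs)
    vector_fun = VectorFunction(
        fun_wrapped,
    ...<6 lines>...
        workers=workers
    )
    self._update_fun()
    ~~~~~~~~~~~~~~~~^^
    self.f = self.fun_wrapped(xp_copy(self.x))
             ~~~~~~~~~~~~~~~~^^^^^^^^^^^^^^^^^
    return np.atleast_1d(self.fun(x))
                         ~~~~~~~~^^^
    return self.f(x, *self.args, **self.kwargs)
           ~~~~~~^^^^^^^^^^^^^^^^^^^^^^^^^^^^^^
  File "h.py", line 47, in <lambda>
    f=lambda z:((proj(p,place(list(z)+extra,P),st)-M)*N).sum(1)
                        ~~~~~^^^^^^^^^^^^^^^^^
  File "h.py", line 29, in place
    return np.c_[q[0]+c*X[:,0]-s*X[:,1],q[1]+s*X[:,0]+c*X[:,1],X[:,2]+(q[3] if len(q)>3 else 0)]
                        ~^^^^^
IndexError: too many indices for array: array is 1-dimensional, but 2 were indexed
```

```bash
python3 - <<'E'
from h import *
s=imaging.get_image('side');c=imaging.get_image('scene')
for z in (37,57,76,90): 
    u=proj(s,[[573.6,-271.4,z]])[0];v=proj(c,[[573.6,-271.4,z]])[0]
    print(z,'side',u.round(1),'m',((u-200)*2+[400,120-200+200]).round(), 'scene',v.round(1),'m',((v-[90,110])*2+[500,0]).round())
st=arm.read_state();z=st['position'][2];k=4
u=proj(s,[[*st['position'][:2],zz] for zz in (z,z+20,z+45)]);v=proj(c,[[*st['position'][:2],zz] for zz in (z,z+20,z+45)])
ims=[]
for p,w in((s,u),(c,v)):
    o=w.mean(0).astype(int)-40
    im=cv2.resize(p['frame'][o[1]:o[1]+90,o[0]:o[0]+90,::-1],None,fx=k,fy=k,interpolation=cv2.INTER_CUBIC)
    for j,a in enumerate(w): cv2.drawMarker(im,tuple(map(int,(a-o+.5)*k)),[(0,0,255),(0,255,0),(255,0,0)][j],0,14,1)
    ims.append(im)
cv2.imwrite('pics/m3.png',np.hstack(ims))
E
```

```text
37 side [311.7 277.3] m [623. 275.] scene [158.3 189.6] m [637. 159.]
57 side [312.6 273.4] m [625. 267.] scene [156.7 185.6] m [633. 151.]
76 side [313.4 269.6] m [627. 259.] scene [155.2 181.7] m [630. 143.]
90 side [314.  266.7] m [628. 253.] scene [154.1 178.8] m [628. 138.]
```

View pics/m3.png

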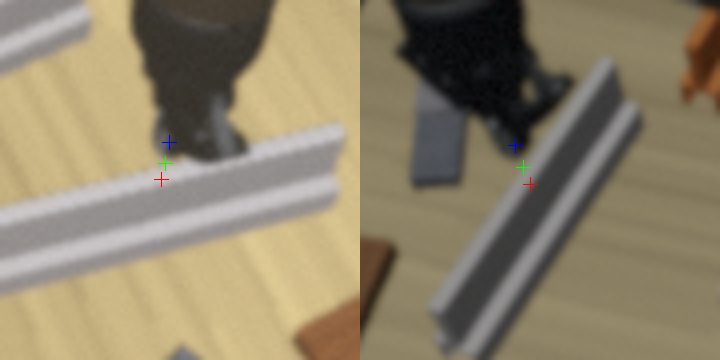

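The markers show it: the actual shut fingertips sit near the blue mark (scene crop (512,145), side crop (167,145)), roughly 45 mm above the reported TCP. That agrees with the wrist view, so the fingers shut just above the rib. I reopen and descend further in steps, watching the force.

Call:
{"name": "arm_command", "arguments": {
  "rows": [
    {"grip":1,"linear":[0,0,0],"rot":[0,0,0]},
    {"grip":1,"linear":[0,0,0],"rot":[0,0,0]},
    {"grip":1,"linear":[0,0,0],"rot":[0,0,0]},
    {"grip":1,"linear":[0,0,0],"rot":[0,0,0]},
    {"grip":1,"linear":[0,0,15],"rot":[0,0,0]},
    {"grip":1,"linear":[0,0,30],"rot":[0,0,0]},
    {"grip":1,"linear":[0,0,38],"rot":[0,0,0]},
    {"grip":1,"linear":[0,0,44],"rot":[0,0,0]},
    {"grip":1,"linear":[0,0,44],"rot":[0,0,0]}
  ]
}}

```text
clock: 8.48
position: [573.4, -271.4, 22.7]
ee_rot: [0.998, -0.059, -0.001, -0.0]
contact_force: [0.5, 0.8, -1.0]
gripper_width: 85.4
grasp_force: 0.0
```

```bash
python3 - <<'E'
from h import *
st=arm.read_state();print(st['position'],st['contact_force'],st['gripper_width'],[round(x,3) for x in st['joints']])
p=imaging.get_image('wrist')
np.save('w4.npy',{'st':st,'p':p},allow_pickle=True)
cv2.imwrite('pics/m4.png',cv2.resize(p['frame'][:,:,::-1],None,fx=1.5,fy=1.5))
E
```

```text
[ 573.38119282 -271.4204985    22.71998986] [ 0.48682019  0.75107232 -1.03903252] 85.36797435009758 [np.float64(-0.187), np.float64(0.557), np.float64(-0.168), np.float64(0.0), np.float64(-0.847), np.float64(1.64)]
```

View pics/m4.png

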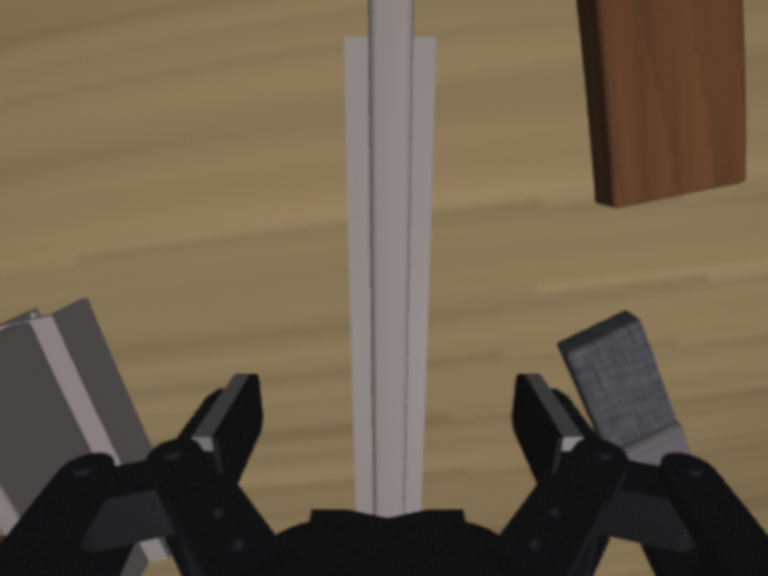

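The open fingers' pads are at (173,250) and (343,250) in picture pixels. The 170 px spacing for 85 mm puts the tips level with the rib top, so the true tips are about 42 mm behind the reported TCP. I descend 28 mm more and grip.

Call:
{"name": "arm_command", "arguments": {
  "rows": [
    {"grip":1,"linear":[0,0,12],"rot":[0,0,0]},
    {"grip":1,"linear":[0,0,22],"rot":[0,0,0]},
    {"grip":1,"linear":[0,0,28],"rot":[0,0,0]},
    {"grip":1,"linear":[0,0,28],"rot":[0,0,0]},
    {"grip":0,"linear":[0,0,28],"rot":[0,0,0]},
    {"grip":0,"linear":[0,0,28],"rot":[0,0,0]},
    {"grip":0,"linear":[0,0,28],"rot":[0,0,0]},
    {"grip":0,"linear":[0,0,28],"rot":[0,0,0]},
    {"grip":0,"linear":[0,0,28],"rot":[0,0,0]},
    {"grip":0,"linear":[0,0,28],"rot":[0,0,0]}
  ]
}}

```text
clock: 9.78
position: [573.7, -271.5, -4.5]
ee_rot: [0.998, -0.059, 0.0, 0.0]
contact_force: [-0.1, 0.1, 1.3]
gripper_width: 11.6
grasp_force: 59.7
```

Gripped: opening 11.6 mm at 60 N. I lift straight up.

Call:
{"name": "arm_command", "arguments": {
  "rows": [
    {"grip":0,"linear":[0,0,-20],"rot":[0,0,0]},
    {"grip":0,"linear":[0,0,-60],"rot":[0,0,0]},
    {"grip":0,"linear":[0,0,-110],"rot":[0,0,0]},
    {"grip":0,"linear":[0,0,-150],"rot":[0,0,0]},
    {"grip":0,"linear":[0,0,-150],"rot":[0,0,0]},
    {"grip":0,"linear":[0,0,-150],"rot":[0,0,0]}
  ]
}}

```text
clock: 10.52
position: [572.7, -271.0, 144.1]
ee_rot: [0.998, -0.06, -0.001, -0.001]
contact_force: [0.6, 0.3, -1.9]
gripper_width: 11.6
grasp_force: 59.3
```

```bash
python3 - <<'E'
from h import *
st=arm.read_state();print(st['position'],st['contact_force'],st['wrist_torque'],st['gripper_width'])
p=imaging.get_image('wrist');np.save('w5.npy',{'st':st,'p':p},allow_pickle=True)
z=st['position'][2]+4.5
Ed=[((a[0],35,a[2]),(b[0],118,b[2])) for a,b in STRIP_EDGES[:2]+STRIP_EDGES[4:]]+STRIP_EDGES[3:4]
# along-strip: roof end edge too
Ed+=[((-17,120,26),(-8,120,26)),((8,120,26),(17,120,26))]
for dz in (-4,0,4):
    for e in (Ed,Ed[:4],Ed[4:]+Ed[2:4]): 
        try: print(dz,fit(p,st,[*st['position'][:2],1.4526,z+dz],e,8))
        except Exception as x: print('x')
s=place([584,215.5,-.256],[[-93.6,0,12]])[0];print(s,todo([s[0],s[1],150],1.315))
E
```

```text
[ 572.70284695 -270.96554722  144.12580876] [ 0.63014838  0.34609372 -1.8758829 ] [0.01684615 0.04531632 0.06357809] 11.592824435148916
x
x
x
x
x
x
x
x
x
[493.45037098 239.20073171  12.        ] ([-139.1, -497.2, -5.5], [-0.0033, 0.0021, -1.4342])
```

```bash
python3 - <<'E'
from h import *
d=np.load('w5.npy',allow_pickle=True).item();p,st=d['p'],d['st']
q=[*st['position'][:2],1.4526,st['position'][2]+4.5]
for X in [(-6,30,76),(6,30,76),(-6,120,76),(-17,60,26),(17,60,26),(-17,120,26),(-17,120,0),(6,90,26)]: print(X,proj(p,place(q,[X]),st).round(1))
g=p['frame'].sum(2).astype(int)//3
for r in (4,10,30,60,100,150,200): print(r,g[r,200:320:2].tolist())
print('col',g[0:60:2,236].tolist(),g[0:60:2,280].tolist())
E
```

```text
(-6, 30, 76) [[270.  353.3]]
(6, 30, 76) [[243.8 353.3]]
(-6, 120, 76) [[267.5 467.9]]
(-17, 60, 26) [[283.4 326.1]]
(17, 60, 26) [[231.2 326.1]]
(-17, 120, 26) [[280.7 390.7]]
(-17, 120, 0) [[278.5 361.4]]
(6, 90, 26) [[248.6 360.4]]
4 [116, 116, 116, 116, 116, 117, 116, 116, 116, 116, 115, 115, 116, 116, 115, 116, 115, 116, 115, 108, 90, 112, 130, 139, 139, 140, 142, 141, 142, 143, 143, 144, 145, 144, 145, 146, 141, 135, 112, 115, 119, 119, 119, 120, 119, 120, 119, 119, 120, 120, 120, 119, 120, 121, 121, 121, 121, 121, 121, 121]
10 [115, 116, 116, 117, 116, 117, 116, 116, 117, 117, 118, 123, 125, 125, 126, 126, 126, 126, 127, 117, 89, 111, 130, 139, 140, 141, 141, 141, 142, 142, 143, 144, 144, 145, 146, 145, 141, 134, 114, 126, 129, 128, 128, 128, 128, 129, 129, 127, 123, 122, 123, 123, 123, 123, 123, 124, 124, 124, 125, 124]
30 [121, 121, 122, 121, 122, 121, 120, 121, 120, 120, 119, 133, 144, 145, 146, 145, 145, 145, 145, 141, 97, 110, 130, 140, 141, 142, 142, 143, 144, 144, 144, 145, 145, 146, 146, 147, 142, 133, 118, 146, 146, 146, 146, 145, 146, 146, 146, 138, 125, 125, 125, 12
[... 866 characters left out ...]
148, 149, 148, 143, 123, 122, 123, 122, 123, 123, 124, 124, 124, 124, 124, 124, 124, 124]
200 [116, 116, 116, 115, 115, 114, 114, 113, 114, 114, 113, 113, 114, 118, 142, 146, 146, 146, 146, 147, 147, 113, 109, 133, 143, 144, 145, 145, 146, 147, 147, 147, 148, 148, 148, 144, 133, 137, 150, 151, 151, 151, 152, 151, 148, 124, 122, 122, 121, 121, 122, 121, 123, 122, 122, 122, 121, 122, 122, 121]
col [116, 116, 115, 116, 118, 127, 144, 145, 145, 145, 145, 145, 145, 144, 145, 145, 146, 146, 145, 146, 146, 146, 146, 146, 146, 146, 146, 146, 145, 146] [117, 117, 119, 120, 121, 129, 144, 145, 145, 145, 146, 145, 146, 146, 145, 146, 146, 146, 146, 146, 147, 146, 147, 147, 146, 147, 147, 147, 147, 147]
```

```bash
cat >> h.py <<'E'
NEAR=[((a[0],-35,a[2]),(b[0],-118,b[2])) for a,b in STRIP_EDGES[:2]+STRIP_EDGES[4:]]
NEND=[((-17,-120,26),(-9,-120,26)),((9,-120,26),(17,-120,26))]
E
python3 - <<'E'
from h import *
d=np.load('w5.npy',allow_pickle=True).item();p,st=d['p'],d['st']
A=R.from_quat(st['ee_rot'])
for dz in (-4,-2,0,2,4):
    q,r,n=fit(p,st,[*st['position'][:2],1.4526,st['position'][2]+4.5+dz],NEAR+NEND,8)
    print(dz,q.round(4),round(r,3),n,'offset in tool',A.inv().apply([q[0]-st['position'][0],q[1]-st['position'][1],0]).round(2), 'yaw rel', q[2]-np.pi/2+2*np.arctan2(-st['ee_rot'][1],st['ee_rot'][0])*-1)
    uv=proj(p,place(q,[[0,-120,26]]),st);print(uv.round(1))
s=place([584,215.5,-.256],[[-93.6,0,12]])[0];print(s,todo([s[0],s[1],150],1.315))
E
```

```text
-4 [ 573.826  -271.6021    1.4533  144.6258] 0.58 176 offset in tool [ 1.19  0.5  -0.  ] yaw rel -0.23681454107290653
[[257.9  10.3]]
-2 [ 573.2993 -271.5033    1.4526  146.6258] 0.289 176 offset in tool [ 0.66  0.46 -0.  ] yaw rel -0.23751547822393834
[[258.   10.3]]
0 [ 635.764  -279.0439    1.4549  148.6258] 0.059 24 offset in tool [63.57  0.52 -0.13] yaw rel -0.23512781698712668
[[ 257.6 -145.4]]
2 [ 584.363  -272.791     1.452   150.6258] 0.098 120 offset in tool [11.79  0.42 -0.02] yaw rel -0.2381245725886096
[[258.1 -19.2]]
4 [ 571.729  -271.2771    1.4519  152.6258] 0.309 176 offset in tool [-0.93  0.43  0.  ] yaw rel -0.23820009082701518
[[258.1  10.3]]
[493.45037098 239.20073171  12.        ] ([-139.1, -497.2, -5.5], [-0.0033, 0.0021, -1.4342])
```

Call:
{"name": "arm_command", "arguments": {
  "rows": [
    {"grip":0,"linear":[-139,-497,-5],"rot":[0,0,-1.434]},
    {"grip":0,"linear":[-139,-497,-5],"rot":[0,0,-1.434]},
    {"grip":0,"linear":[-139,-497,-5],"rot":[0,0,-1.434]},
    {"grip":0,"linear":[-139,-497,-5],"rot":[0,0,-1.434]},
    {"grip":0,"linear":[-139,-497,-5],"rot":[0,0,-1.434]},
    {"grip":0,"linear":[-139,-497,-5],"rot":[0,0,-1.434]},
    {"grip":0,"linear":[-139,-497,-5],"rot":[0,0,-1.434]},
    {"grip":0,"linear":[-139,-497,-5],"rot":[0,0,-1.434]},
    {"grip":0,"linear":[-139,-497,-5],"rot":[0,0,-1.434]},
    {"grip":0,"linear":[-139,-497,-5],"rot":[0,0,-1.434]}
  ]
}}

```text
clock: 11.82
position: [493.5, 238.9, 148.7]
ee_rot: [0.791, 0.612, -0.002, 0.0]
contact_force: [0.5, -0.1, -0.4]
gripper_width: 11.5
grasp_force: 59.4
```

Call:
{"name": "arm_command", "arguments": {
  "rows": [
    {"grip":0,"linear":[0,0,0],"rot":[0,0,0]},
    {"grip":0,"linear":[0,0,0],"rot":[0,0,0]},
    {"grip":0,"linear":[0,0,0],"rot":[0,0,0]}
  ]
}}

```text
clock: 12.2
position: [494.8, 237.5, 150.4]
ee_rot: [0.792, 0.611, -0.0, -0.0]
contact_force: [0.3, -0.4, -1.1]
gripper_width: 11.3
grasp_force: 59.4
```

```bash
python3 - <<'E'
from h import *
st=arm.read_state();print(st['clock'],st['position'],st['ee_rot'],st['contact_force'],st['gripper_width'])
p=imaging.get_image('wrist');np.save('w6.npy',{'st':st,'p':p},allow_pickle=True)
A=R.from_quat(st['ee_rot']);x=A.as_matrix()[:2,0];yaw=np.arctan2(x[1],x[0]);print('tool yaw',yaw)
qs,r,n=fit(p,st,[*st['position'][:2],yaw+np.pi/2,st['position'][2]+4.5],NEAR,8);print('strip',qs,r,n,'off tool y',A.inv().apply([qs[0]-st['position'][0],qs[1]-st['position'][1],0]))
S=[584,215.5,-.256]
for e in SHELF_EDGES: print(e,proj(p,place(S,e),st).round().tolist())
for E2 in (SHELF_EDGES,[SHELF_EDGES[i] for i in(0,2,4)],[SHELF_EDGES[i] for i in(2,5)]):
    try: print(fit(p,st,S,E2,6))
    except Exception as x: print('fail',x)
E
```

```text
12.2 [494.75897177 237.5238566  150.35441786] [ 7.91959851e-01  6.10573169e-01 -1.68008379e-05 -1.23723485e-05] [ 0.26611788 -0.4492414  -1.05960704] 11.285541709764225
tool yaw 1.313568247613611
strip [505.52446242 277.69332411   2.8824285  154.85441786] 0.13021857170987536 58 off tool y [ 4.15865963e+01  1.92148722e-01 -4.86067072e-04]
((-111, -120, 12), (-111, 120, 12)) [[242.0, 266.0], [239.0, 58.0]]
((-74, -120, 36), (75, -120, 36)) [[273.0, 277.0], [397.0, 275.0]]
((-74, 120, 36), (75, 120, 36)) [[276.0, 54.0], [431.0, 57.0]]
((-110, -120, 12), (-80, -120, 12)) [[243.0, 266.0], [267.0, 266.0]]
((-110, 120, 12), (-80, 120, 12)) [[239.0, 58.0], [269.0, 58.0]]
((75, -40, 36), (75, 40, 36)) [[408.0, 213.0], [420.0, 141.0]]
(array([ 5.84177053e+02,  2.15412137e+02, -2.56181073e-01]), np.float64(0.08859045539426615), 107)
(array([ 5.84201131e+02,  2.15478493e+02, -2.55441635e-01]), np.float64(0.05852498170672779), 58)
(array([ 5.84208335e+02,  2.15480944e+02, -2.55561875e-01]), np.float64(0.026784587442986795), 51)
```

```bash
cat >> h.py <<'E'
def goal(z):
    st=arm.read_state();q=[584.0,215.5,-.2557];t=place(q,[[-93.9,0,0]])[0]
    A=R.from_quat(st['ee_rot']);x=A.as_matrix()[:2,0];d=st['position'][:2]-t[:2];c,s=np.cos(q[2]),np.sin(q[2])
    print('clk',st['clock'],'err shelf x,y',round(c*d[0]+s*d[1],2),round(-s*d[0]+c*d[1],2),'z',round(st['position'][2],2),'yaw err',round(np.arctan2(x[1],x[0])-(q[2]+np.pi/2),4),'F',np.round(st['contact_force'],1),'M',np.round(st['wrist_torque'],2),'g',round(st['gripper_width'],1))
    print(todo([t[0],t[1],z],q[2]+np.pi/2,st))
E
python3 -c "
from h import *
goal(45)"
```

```text
clk 12.25 err shelf x,y 1.94 -1.12 z 150.42 yaw err -0.0013 F [ 0.8  0.5 -1.2] M [-0.01 -0.04 -0.03] g 11.5
([1.1, -1.9, 105.4], [0.0, -0.0001, -0.0013])
```

Call:
{"name": "arm_command", "arguments": {
  "rows": [
    {"grip":0,"linear":[1,-2,40],"rot":[0,0,0]},
    {"grip":0,"linear":[1,-2,80],"rot":[0,0,0]},
    {"grip":0,"linear":[1,-2,105],"rot":[0,0,0]},
    {"grip":0,"linear":[1,-2,105],"rot":[0,0,0]},
    {"grip":0,"linear":[1,-2,105],"rot":[0,0,0]},
    {"grip":0,"linear":[1,-2,105],"rot":[0,0,0]}
  ]
}}

```text
clock: 13.0
position: [493.8, 240.7, 46.9]
ee_rot: [0.791, 0.611, 0.002, -0.0]
contact_force: [-0.0, 0.7, -1.4]
gripper_width: 11.4
grasp_force: 59.3
```

```bash
python3 -c "
from h import *
goal(19)
p=imaging.get_image('wrist');st=arm.read_state()
yaw=-.2557+np.pi/2
print(fit(p,st,[584,215.5,-.2557],[SHELF_EDGES[i] for i in(2,5)],6))
Ed=[((a[0],y0,a[2]),(b[0],y1,b[2])) for a,b in STRIP_EDGES[:2]+STRIP_EDGES[4:] for y0,y1 in((-50,-116),)]
qs,r,n=fit(p,st,[*st['position'][:2],yaw+np.pi/2,st['position'][2]+4.5],Ed+NEND,8);A=R.from_quat(st['ee_rot'])
print(qs,r,n,A.inv().apply([qs[0]-st['position'][0],qs[1]-st['position'][1],0]))
"
```

```text
clk 13.0 err shelf x,y 0.28 1.54 z 46.87 yaw err 0.0002 F [-0.   0.7 -1.4] M [ 0.05  0.01 -0.  ] g 11.4
([-1.6, -0.3, 27.9], [0.0019, -0.0026, 0.0002])
(array([ 5.84046839e+02,  2.15274828e+02, -2.55398299e-01]), np.float64(0.043093021767141144), 54)
[496.38260388 251.09299631   2.88390557  51.2266177 ] 0.17688112071727335 80 [10.88281758 -0.01610395  0.02530238]
```

Call:
{"name": "arm_command", "arguments": {
  "rows": [
    {"grip":0,"linear":[-1,0,8],"rot":[0,0,0]},
    {"grip":0,"linear":[-1,0,15],"rot":[0,0,0]},
    {"grip":0,"linear":[-1,0,15],"rot":[0,0,0]},
    {"grip":0,"linear":[-1,0,15],"rot":[0,0,0]},
    {"grip":0,"linear":[-1,0,15],"rot":[0,0,0]}
  ]
}}

```text
clock: 13.68
position: [492.7, 239.1, 30.5]
ee_rot: [0.791, 0.611, 0.0, 0.0]
contact_force: [-0.1, -0.2, -1.4]
gripper_width: 11.3
grasp_force: 59.3
```

```bash
python3 -c "
from h import *
goal(19)"
```

```text
clk 13.675 err shelf x,y -0.36 -0.22 z 30.46 yaw err 0.0002 F [-0.1 -0.2 -1.4] M [-0.04 -0.04 -0.03] g 11.3
([0.2, 0.4, 11.5], [0.0003, -0.0002, 0.0002])
```

Call:
{"name": "arm_command", "arguments": {
  "rows": [
    {"grip":0,"linear":[0,0.3,3],"rot":[0,0,0]},
    {"grip":0,"linear":[0,0.3,6],"rot":[0,0,0]},
    {"grip":0,"linear":[0,0.3,8],"rot":[0,0,0]},
    {"grip":0,"linear":[0,0.3,10],"rot":[0,0,0]},
    {"grip":0,"linear":[0,0.3,10],"rot":[0,0,0]},
    {"grip":0,"linear":[0,0.3,10],"rot":[0,0,0]}
  ]
}}

```text
clock: 14.42
position: [492.9, 239.0, 20.4]
ee_rot: [0.791, 0.611, 0.0, 0.0]
contact_force: [0.3, -0.4, -1.0]
gripper_width: 11.5
grasp_force: 59.3
```

```bash
python3 -c "
from h import *
goal(19)"
```

```text
clk 14.425 err shelf x,y -0.13 -0.33 z 20.37 yaw err 0.0001 F [ 0.3 -0.4 -1. ] M [ 0.04 -0.02  0.03] g 11.5
([0.3, 0.1, 1.4], [0.0001, -0.0001, 0.0001])
```

Call:
{"name": "arm_command", "arguments": {
  "rows": [
    {"grip":0,"linear":[0,0,1],"rot":[0,0,0]},
    {"grip":0,"linear":[0,0,2],"rot":[0,0,0]},
    {"grip":0,"linear":[0,0,2],"rot":[0,0,0]},
    {"grip":0,"linear":[0,0,2],"rot":[0,0,0]},
    {"grip":0,"linear":[0,0,2],"rot":[0,0,0]}
  ]
}}

```text
clock: 15.05
position: [492.8, 239.0, 18.5]
ee_rot: [0.791, 0.611, 0.0, -0.0]
contact_force: [-2.0, 0.3, 2.8]
gripper_width: 11.1
grasp_force: 59.7
```

Resting on the catches at the predicted height. Now I press.

Call:
{"name": "arm_command", "arguments": {
  "rows": [
    {"grip":0,"linear":[0,0,1],"rot":[0,0,0]},
    {"grip":0,"linear":[0,0,2],"rot":[0,0,0]},
    {"grip":0,"linear":[0,0,3],"rot":[0,0,0]},
    {"grip":0,"linear":[0,0,4],"rot":[0,0,0]},
    {"grip":0,"linear":[0,0,5],"rot":[0,0,0]},
    {"grip":0,"linear":[0,0,6],"rot":[0,0,0]},
    {"grip":0,"linear":[0,0,7],"rot":[0,0,0]},
    {"grip":0,"linear":[0,0,8],"rot":[0,0,0]}
  ]
}}

```text
clock: 16.05
position: [492.5, 239.1, 9.5]
ee_rot: [0.792, 0.611, -0.0, -0.0]
contact_force: [0.0, 1.4, -6.5]
gripper_width: 11.4
grasp_force: 58.7
```

```bash
python3 -c "
from h import *
goal(7.5)"
```

```text
clk 16.05 err shelf x,y -0.54 -0.35 z 9.48 yaw err -0.0004 F [ 0.   1.4 -6.5] M [0.6  0.11 0.04] g 11.4
([0.3, 0.5, 2.0], [-0.0005, -0.0003, -0.0004])
```

Call:
{"name": "arm_command", "arguments": {
  "rows": [
    {"grip":0,"linear":[0,0.3,1],"rot":[0,0,0]},
    {"grip":0,"linear":[0,0.3,2],"rot":[0,0,0]},
    {"grip":0,"linear":[0,0.3,2],"rot":[0,0,0]},
    {"grip":0,"linear":[0,0.3,2],"rot":[0,0,0]}
  ]
}}

```text
clock: 16.55
position: [492.6, 238.3, 8.0]
ee_rot: [0.792, 0.611, -0.001, -0.0]
contact_force: [-3.5, -0.6, -2.8]
gripper_width: 11.4
grasp_force: 59.5
```

```bash
python3 -c "
from h import *
goal(7.5)"
```

```text
clk 16.55 err shelf x,y -0.29 -1.01 z 8.04 yaw err -0.0002 F [-3.5 -0.6 -2.8] M [ 0.11  0.91 -0.04] g 11.4
([1.0, 0.3, 0.5], [-0.001, 0.0012, -0.0002])
```

Call:
{"name": "arm_command", "arguments": {
  "rows": [
    {"grip":0,"linear":[0,-0.3,0.5],"rot":[0,0,0]},
    {"grip":0,"linear":[0,-0.3,1],"rot":[0,0,0]},
    {"grip":0,"linear":[0,-0.3,1],"rot":[0,0,0]},
    {"grip":0,"linear":[0,-0.3,1],"rot":[0,0,0]}
  ]
}}

```text
clock: 17.05
position: [492.8, 238.8, 7.4]
ee_rot: [0.791, 0.611, -0.0, 0.0]
contact_force: [-3.1, 0.1, -0.1]
gripper_width: 11.3
grasp_force: 59.8
```

```bash
python3 -c "
from h import *
goal(7.5)"
```

```text
clk 17.05 err shelf x,y -0.23 -0.55 z 7.45 yaw err 0.0001 F [-3.1  0.1 -0.1] M [-0.11  1.11  0.03] g 11.3
([0.5, 0.2, -0.1], [-0.0001, 0.0002, 0.0001])
```

Call:
{"name": "arm_command", "arguments": {
  "rows": [
    {"grip":0,"linear":[0,-0.4,0.7],"rot":[0,0,0]},
    {"grip":0,"linear":[0,-0.4,1.5],"rot":[0,0,0]},
    {"grip":0,"linear":[0,-0.4,1.5],"rot":[0,0,0]},
    {"grip":0,"linear":[0,-0.4,1.5],"rot":[0,0,0]},
    {"grip":0,"linear":[0,-0.4,1.5],"rot":[0,0,0]}
  ]
}}

```text
clock: 17.68
position: [492.9, 238.8, 7.4]
ee_rot: [0.791, 0.611, 0.0, 0.0]
contact_force: [-3.5, -2.1, 9.8]
gripper_width: 11.5
grasp_force: 61.2
```

```bash
python3 -c "
from h import *
goal(7.5)"
```

```text
clk 17.675 err shelf x,y -0.16 -0.51 z 7.41 yaw err 0.0006 F [-3.5 -2.1  9.8] M [-0.59  1.64 -0.03] g 11.5
([0.5, 0.2, -0.1], [0.0009, -0.0, 0.0006])
```

Call:
{"name": "arm_command", "arguments": {
  "rows": [
    {"grip":0,"linear":[0,0,0.7],"rot":[0,0,0]},
    {"grip":0,"linear":[0,0,0.7],"rot":[0,0,0]},
    {"grip":0,"linear":[0,0,0.7],"rot":[0,0,0]},
    {"grip":0,"linear":[0,0,0.7],"rot":[0,0,0]},
    {"grip":0,"linear":[0,0,0.7],"rot":[0,0,0]}
  ]
}}

```text
clock: 18.3
position: [492.9, 238.8, 7.4]
ee_rot: [0.791, 0.611, 0.0, 0.0]
contact_force: [-7.5, -4.1, 13.9]
gripper_width: 11.4
grasp_force: 61.7
```

```bash
python3 -c "
from h import *
goal(7.5)"
```

```text
clk 18.3 err shelf x,y -0.14 -0.5 z 7.39 yaw err 0.0007 F [-7.5 -4.1 13.9] M [-0.7   2.15 -0.06] g 11.4
([0.5, 0.1, -0.1], [0.001, -0.0, 0.0007])
```

```bash
python3 -c "
from bench import job
print(job.job_done())"
```

```text
the job is handed in; nothing more can be done
None
```

The long white strip is snapped home on the clip rail at ledge height, still gripped and pressed down with about 15 N; the job is handed in, and no verdict came back.

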